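# Raise the glaze hood's sash to the height clip

## Robot

A 6-joint arm with a two-finger parallel gripper is mounted at the origin on the work surface. World frame = base frame: x ahead of the robot, y to its left, z up, the work surface at z = 0. Lengths are in m, angles in rad, forces in N, time in s.
With the tool pointing down it reaches from about 0.4 to 0.825 m from the base axis. Payload 7 kg.
Tool frame: the origin (TCP) lies midway between the tips of the shut fingers; the grasp point (between the pads) lies 19 mm behind it; z points along the fingers, y is the line along which they close (so a half turn about z gives the same grasp; the last joint's range is limited). The gripper opens to 88 mm and grips with 3 to 60 N. Pads are 19 mm wide; open, the fingers measure 130 mm over their backs; the gripper's body (78 mm by 193 mm) begins 47 mm behind the grasp point.
Start: joints at [1.533, 0.359, 0.012, 0, -1.224, -0.288], TCP at [0.216, 0.639, 0.227] pointing down, gripper open.
Joint ranges: [-3.07, 3.07], [-1.43, 2.12], [-1.02, 1.25], [-3.03, 1.67], [-3.05, -0], [-3.03, 3.03]. Speed limits (rad/s): [2.39, 2.39, 3.01, 3.14, 3.14, 3.14].

## Interface

Orientations are given as [roll, pitch, yaw] about the fixed x, y, z axes, in that order (R = Rz(yaw) Ry(pitch) Rx(roll)).
In Python, from station import arm gives the robot as it stands. The module is installed in compiled form; this text tells all that it offers.
- The arm moves only by the tool carry_out, never from a script. Its argument "commands" is a list of rows, each a list of 4 numbers: the shift along the world's x, y, z in units of 50 mm (1.0 is 50 mm), then the turn about the world's z in units of 6 degrees (1.0 is 6 degrees). A call has exactly 10 rows; each row is the pose to reach, as a shift and turn from the pose commanded when the call began; what a row does not reach only later rows make up. A row lasts 1/8 s, in which the tool goes at most 62.5 mm and 10.7 degrees, less where a joint would pass 70% of its speed; a pose out of reach is approached as far as the arm can. A call with a gripper value outside its range is refused whole. "claw" is the closure, from 0 (fully open) to 1 (shut), set as the call begins (left out, the last holds). The fingers move at their own pace and stop on an object; "force" is the grip in N (left out, the last holds). Time passes only in rows, so rows that repeat a pose let the fingers close, or fill a call up. It gives the time, the measured TCP pose, the force, the opening and the grip force at its end, in the units of the state.
- arm.get_state(): the state, without advancing time (a new reading comes with each control period).
- arm.grab_frame(name): name is "side" or "top" or "wrist"; returns a dict with "pixels" (480x640x3 uint8, red, green, blue), "fx", "fy", "cx", "cy" (pixels), "k1" (the pictures are not rectified: a ray, as slopes to the right and down, at radius r is drawn at 1 + k1 r^2 times it, then the intrinsics apply), "eye" and "orientation" of the camera in the world. Camera axes: x right, y down, z forward; pixel columns grow to the right and rows downward; lengths in m; the calibration is good to about 2 mm. A picture is of the moment at which its call begins. There is no depth.
- arm.job_done(): hands the job in; it is judged then, once.
Trained networks look in a picture, given as the dict that the camera call returned (one of the last four; its "shot" number tells which), for a name from the list of things; names that differ only in an ending like _2 or _b are one class to them, and where a whole thing is asked for, a point or a joint stands for the part that bears it (a point fixed in the world has none). Each returns a list of dicts, best first, with "conf" (0 to 1); they miss things now and then, are a little off and sometimes report something else, mostly with a low value. They report only what shows in the picture. A call takes as long as a camera call.
- arm.regions_of(picture, query): "pixels" (480x640 bool, what is visible of it) and "uv" ([column, row] in pixels, amid what is visible of it).
- arm.mark_of(picture, query): "uv" ([column, row] in pixels: a listed point, or the origin of a listed thing).
The state is a dict: "t": time; "q": joint angles; "qd": joint speeds; "joint_efforts": joint torques, N m; "eef_pos": TCP position; "ee_rot": TCP orientation; "force": force on the tool from outside, world axes, zero at the start; "moment": the same for the moment, N m; "width": finger opening in m; "gripper_force": force on a finger pad.
Only numpy, scipy, OpenCV 4.12 (cv2) and the standard library are available. Lean on these libraries where they do the work, as an engineer would, in place of code of your own. Each camera call takes 0.05 s, during which the arm holds its last target. There are 200 camera calls.

## Task

Open the glazing hood: with your fingertips under the orange lip of its clear sliding window, push the window steadily up along its slope until the lip is level with the red height clip on the hood's side rail, not beyond it, and then take your hand away so that the window stays there. Only push from beneath: do not pinch the lip, pull it from above or reach round behind the window, and leave the clip, the vase in the hood and the pots, jars and tools on the table where they stand.

Things in the scene. Friction and masses are not known exactly. Their poses are not given: they have to be found in the camera images.
- hood: Fixed glaze hood, 300 deep x 470 wide x 460 mm high, white frame, clear cheeks. Origin on the table under it, 170 mm behind the front of its base, midway across; x front to back (away from the robot), y to its left, z up. Its front leans back 35 degrees: the window slides along (sin 35, 0, cos 35) of this frame between two white rails (30 mm wide, at y = +-220 mm). Front sill 80 mm high.
- sash (a joint): Travel of the window up its sloping rails in m: 0 fully down, 0.22 fully up. Hidden counterweights balance it and it stays where it is left; friction takes about 2 to 5 N to overcome either way, and it does not coast.
- lip_edge (a point): Middle of the lower outer edge of the orange lip, about 135 mm above the table with the window down; free space beneath. The lip is a bar along the window's foot, 400 wide, 18 thick, standing 44 mm out from the pane at right angles. z: up along the slide; y: along the lip (hood y); x: into the hood, square to the pane, so the lip's flat underside runs along +x, 35 degrees downward.
- lip_end (a point): Middle of the lip's thickness (9 mm above its underside) at its +y end; same axes as lip_edge. It moves with the window. To be brought level with clip_mid.
- clip_mid (a point): Middle of the height of the red clip, a block about 75 deep x 44 wide x 18 mm high (as thick as the lip) that wraps the hood's +y (left) rail just beside the lip's path. z: up along the slide. The travel still missing is clip_mid minus lip_end along this z.
- clip (a joint): Position of the red clip along its rail in m, on the same scale as joint sash: the lip is level with the clip when joint sash equals joint clip. The clip is held by stiff friction and must not be moved.
- lip: The orange lip's main bar (underside and front, lower 15 mm of its thickness). Origin on its underside in the plane of the pane, 47 mm inward of lip_edge.
- lip_top: The lip's top face, an orange strip 44 x 400 x 3 mm, not to be gripped or pulled on. Origin as body lip.
- sash_back: The inner face of the window (towards the inside of the hood), 400 x 210 mm, not to be gripped round. Origin as body lip.
- brush_jar: Loose glass jar, 66 mm across and 90 mm high, with brushes up to 175 mm high; left of the hood. Origin under its middle. Bystander.
- glaze_jar: Loose white jar with a terracotta label, 72 mm across, 110 mm high; left of the hood. Origin under its middle. Bystander.
- sprayer: Loose blue spray bottle with a red head, 68 mm across, 201 mm high; left of the hood. Origin under its middle. Bystander.
- blue_cup: Loose blue ceramic cup, 72 mm across, 75 mm high, front left. Origin under its middle. Bystander.
- bisque_bowl: Loose terracotta bowl, 120 mm across, 50 mm high, right of the hood. Origin under its middle. Bystander.
- modelling_tool: Loose spatula-like modelling tool with a wooden handle, 200 mm long, lying flat front right. Origin under its middle. Bystander.
- vase: Loose terracotta vase, 84 mm across, 95 mm high, standing inside the hood on the banding wheel, whose top is 94 mm above the table, at least 35 mm behind the window. Origin under its middle. Bystander.

How it is judged:
On the way, in this order (a step that is already met when the one before it is completed fails the run):
1. the fingers push against the lip from beneath while the window is still well below the clip (contact force between the fingers and lip above 0.5 N and z of lip_end in the frame of clip_mid below -0.03 m), for 0.1 s.
2. the lip is level with the red clip (within 10 mm) (z of lip_end in the frame of clip_mid between -0.01 and 0.01 m), for 0.2 s.
At the end, for the whole second after the job is handed in: The lip's middle is level with the clip's middle within 10 mm along the slope, the window is at rest (under 10 mm/s), the clip has not been shifted (6 mm), and every bystander is within 30 mm of where it stood (all of step 2 and velocity of joint sash between -0.01 and 0.01 m/s and distance of clip_mid from where it was at the start of the episode below 0.006 m and distance of each of brush_jar, glaze_jar, sprayer, blue_cup, bisque_bowl, modelling_tool, vase from where it was at the start of the episode below 0.03 m); the robot touches nothing.
It fails at once if the lip is pinched or pulled from above, or the window gripped round its inner face (contact force between the fingers and lip_top above 1.5 N or contact force between the fingers and sash_back above 1.5 N).
It fails at once if the window is pushed more than 25 mm beyond the clip (z of lip_end in the frame of clip_mid above 0.025 m).
It fails at once if the window is flung (faster than 0.5 m/s) (velocity of joint sash above 0.5 m/s).
It fails at once if the height clip is shifted (distance of clip_mid from where it was at the start of the episode above 0.006 m).
It fails at once if a bystander is lifted, carried or knocked away (distance of any of brush_jar, glaze_jar, sprayer, blue_cup, bisque_bowl, modelling_tool, vase from where it was at the start of the episode above 0.03 m).
It also fails if it takes over 38 s, if anything falls off the work surface, if the arm or the gripper's body presses on something with over 40 N, if the wrist force passes 120 N, or if a joint passes its speed limit or range.

## Working session

There is one attempt and no reset: what is moved stays moved. The work goes in short steps, Python scripts to look and compute and a tool call to move; the robot and the scene stay as the last step left them, time stands still between calls to the robot, and variables do not carry over. Pictures are saved under pics/ and viewed, at most 10 in all, crops included, and the job is handed in when it is done.

Besides the shell and the picture viewer there is one more tool, called after "Emit:" in YAML: its name, and indented under it one key for each argument. carry_out: Moves the arm, as the interface text tells. Its arguments: {"type":"object","properties":{"commands":{"type":"array","items":{"type":"array","items":{"type":"number"}}},"claw":{"type":"number"},"force":{"type":"number"}},"required":["commands"]}

```bash
mkdir -p pics
cat > h.py <<'E'
import numpy as np, cv2
from scipy.spatial.transform import Rotation as R
from station import arm
def rot(o):
    o=np.array(o,float)
    return o if o.shape==(3,3) else R.from_euler('xyz',o).as_matrix()
def ray(f,uv):
    K=np.array([[f['fx'],0,f['cx']],[0,f['fy'],f['cy']],[0,0,1.]])
    p=cv2.undistortPoints(np.array([[uv]],float),K,np.array([f['k1'],0,0,0.]))[0,0]
    d=rot(f['orientation'])@np.array([p[0],p[1],1]); return np.array(f['eye']),d/np.linalg.norm(d)
def tri(rs):
    A=sum(np.eye(3)-np.outer(d,d) for e,d in rs); b=sum((np.eye(3)-np.outer(d,d))@e for e,d in rs)
    x=np.linalg.solve(A,b); return x,[round(1000*np.linalg.norm(np.cross(x-e,d)),1) for e,d in rs]
def onz(r,z): return r[0]+r[1]*(z-r[0][2])/r[1][2]
E
python3 - <<'E'
from h import *
s=arm.get_state(); print({k:np.round(s[k],3).tolist() for k in('t','eef_pos','ee_rot','width','force')})
F={n:arm.grab_frame(n) for n in('side','top','wrist')}
for n,f in F.items():
    cv2.imwrite(f'pics/{n}0.png',f['pixels'][...,::-1]); print(n,np.round(f['eye'],3),np.round(f['orientation'],3).tolist(),f['k1'],f['fx'])
for q in('lip_edge','lip_end','clip_mid','hood','lip','clip','vase','brush_jar','glaze_jar','sprayer','blue_cup','bisque_bowl','modelling_tool'):
    rs=[]
    for n in F:
        m=arm.mark_of(F[n],q)
        if m: print(q,n,np.round(m[0]['uv'],1).tolist(),round(m[0]['conf'],2),end=' | ')
        if m and m[0]['conf']>.4: rs.append(ray(F[n],m[0]['uv']))
    if len(rs)>1: x,e=tri(rs); print('\n   ',np.round(x,4),e)
    elif rs: print('\n   z0:',np.round(onz(rs[0],0),3))
    else: print()
E
```

```text
{'t': 0.0, 'eef_pos': [0.216, 0.639, 0.226], 'ee_rot': [3.14, -0.0, -0.326], 'width': 0.087, 'force': [0.901, 0.373, -0.135]}
side [0.943 1.289 1.184] [-2.241, 0.016, 2.84] 0.06105414625452119 616.3484608186549
top [0.435 0.012 1.514] [-3.068, 0.001, -1.592] -0.006367365456571414 465.60837906870785
wrist [0.288 0.614 0.385] [2.86, -0.001, -1.896] -0.030768829078803153 357.6863388374751
lip_edge side [292.4, 211.4] 0.98 | lip_edge top [352.8, 231.7] 0.84 | 
    [ 0.5799 -0.1041  0.1338] [np.float64(4.4), np.float64(4.4)]
lip_end side [298.2, 258.2] 0.93 | lip_end top [285.4, 223.7] 0.84 | 
    [0.6152 0.0947 0.126 ] [np.float64(1.9), np.float64(1.9)]
clip_mid side [263.9, 226.6] 0.65 | clip_mid top [275.1, 181.9] 0.58 | 
    [0.7081 0.1133 0.2682] [np.float64(1.9), np.float64(1.9)]
hood side [358.2, 387.5] 0.61 | 
   z0: [0.577 0.443 0.   ]
lip side [262.8, 225.9] 0.56 | lip top [352.6, 222.4] 0.89 | 
    [ 0.6402 -0.1173  0.0824] [np.float64(22.6), np.float64(22.6)]Traceback (most recent call last):
  File "<stdin>", line 9, in <module>
ValueError: it knows: bisque_bowl, blue_cup, brush_jar, clip_mid, glaze_jar, hood, lip, lip_edge, lip_end, lip_top, modelling_tool, sash_back, sprayer, vase
```

Run:
```python
from h import *
F={n:arm.grab_frame(n) for n in('side','top')}
for q in('hood','vase','brush_jar','glaze_jar','sprayer','blue_cup','bisque_bowl','modelling_tool'):
    rs=[]
    for n in F:
        m=arm.mark_of(F[n],q)
        if m: print(q,n,np.round(m[0]['uv'],1).tolist(),round(m[0]['conf'],2),np.round(onz(ray(F[n],m[0]['uv']),0),3),end=' | ')
    print()
```

```text
vase side [261.9, 227.1] 0.63 [ 0.644 -0.229  0.   ] | 
brush_jar side [413.6, 388.6] 0.74 [0.455 0.485 0.   ] | brush_jar top [167.7, 275.5] 0.98 [0.469 0.488 0.   ] | 
glaze_jar side [455.4, 377.8] 0.85 [0.348 0.487 0.   ] | glaze_jar top [168.6, 318.9] 0.68 [0.328 0.485 0.   ] | 
sprayer side [357.5, 386.3] 0.62 [0.577 0.439 0.   ] | sprayer top [180.2, 242.8] 0.63 [0.574 0.448 0.   ] | 
blue_cup side [416.8, 295.0] 0.66 [0.314 0.202 0.   ] | blue_cup top [254.4, 323.1] 0.8 [0.309 0.208 0.   ] | 
bisque_bowl side [268.1, 173.4] 0.55 [ 0.548 -0.526  0.   ] | 
modelling_tool side [349.8, 199.8] 0.61 [ 0.33  -0.281  0.   ] | modelling_tool top [402.9, 313.7] 0.74 [ 0.329 -0.271  0.   ] |
```

View pics/side0.png

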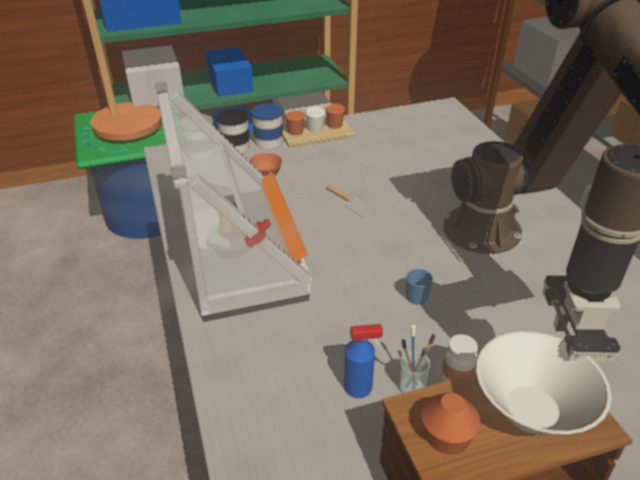

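View pics/top0.png

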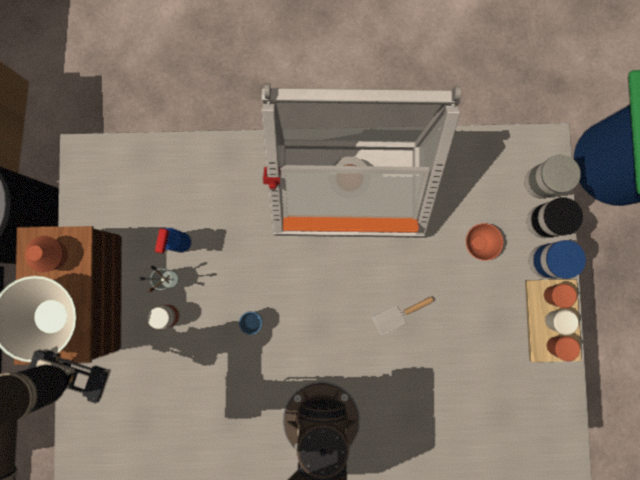

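The side view shows the lip from (268,180) to (300,252) and the clip at (259,232). The top view shows the lip along row 225, columns 283–420, and the clip at (271,178). The travel needed is about 0.17 m. The tool stays pointing down, so I'll shut the fingers, press the lip's lower outer edge and follow the slope.

Emit:
carry_out:
  commands:
    - [0, 0, 1, 0]
    - [0, 0, 2, 0]
    - [0.5, -0.9, 2.1, 0.4]
    - [1.1, -1.8, 2.1, 0.8]
    - [1.7, -2.7, 2.1, 1.2]
    - [2.3, -3.6, 2.1, 1.6]
    - [2.9, -4.5, 2.1, 2.0]
    - [3.4, -5.4, 2.1, 2.3]
    - [3.5, -6.4, 2.1, 2.5]
    - [3.6, -7.4, 2.1, 2.5]
  claw: 1
  force: 20

```text
t: 3.05
eef_pos: [0.3962, 0.2677, 0.3316]
ee_rot: [-3.142, -0.0, -0.064]
force: [0.8, 0.5, 0.0]
width: 0.001
gripper_force: 0.0
```

Emit:
carry_out:
  commands:
    - [0.3, -1.0, 0, 0]
    - [0.6, -2.0, 0, 0]
    - [0.9, -3.0, 0, 0]
    - [1.2, -4.1, 0, 0]
    - [1.5, -5.2, 0, 0]
    - [1.8, -6.3, 0, 0]
    - [2.0, -7.3, 0, 0]
    - [2.0, -7.4, -0.8, 0]
    - [2.0, -7.4, -1.6, 0]
    - [2.0, -7.4, -2.0, 0]

```text
t: 4.3
eef_pos: [0.4949, -0.101, 0.2295]
ee_rot: [3.141, 0.002, -0.065]
force: [-0.3, 0.1, 0.1]
width: 0.0005
gripper_force: 0.0
```

Run:
```python
from h import *
s=arm.get_state(); print(s['t'],np.round(s['eef_pos'],4),np.round(s['ee_rot'],3))
F={n:arm.grab_frame(n) for n in('wrist','side','top')}
cv2.imwrite('pics/wrist1.png',F['wrist']['pixels'][...,::-1])
f=F['side']['pixels'][100:300,180:440,::-1]; cv2.imwrite('pics/side1.png',cv2.resize(f,None,fx=3,fy=3,interpolation=cv2.INTER_CUBIC))
for q in('lip_edge','lip_end','clip_mid'):
    R_={}
    for n in F:
        m=arm.mark_of(F[n],q)
        if m: print(q,n,np.round(m[0]['uv'],1).tolist(),round(m[0]['conf'],2),end=' | '); R_[n]=ray(F[n],m[0]['uv'])
    if len(R_)>1: x,e=tri(list(R_.values())); print(np.round(x,4),e)
```

```text
4.3 [ 0.4949 -0.101   0.2295] [ 3.141e+00  2.000e-03 -6.500e-02]
lip_edge wrist [304.4, 114.5] 0.8 | lip_edge side [293.0, 209.9] 0.64 | lip_edge top [350.7, 232.5] 0.73 | [ 0.5797 -0.0978  0.1431] [np.float64(3.2), np.float64(4.5), np.float64(1.3)]
lip_end wrist [9.8, 87.0] 0.95 | lip_end side [277.1, 223.7] 0.66 | lip_end top [284.2, 221.0] 0.71 | [0.6249 0.065  0.2043] [np.float64(25.6), np.float64(39.3), np.float64(32.0)]
clip_mid side [261.8, 226.0] 0.86 | clip_mid top [273.6, 182.0] 0.77 | [0.7103 0.116  0.2719] [np.float64(1.5), np.float64(1.5)]
```

View pics/wrist1.png

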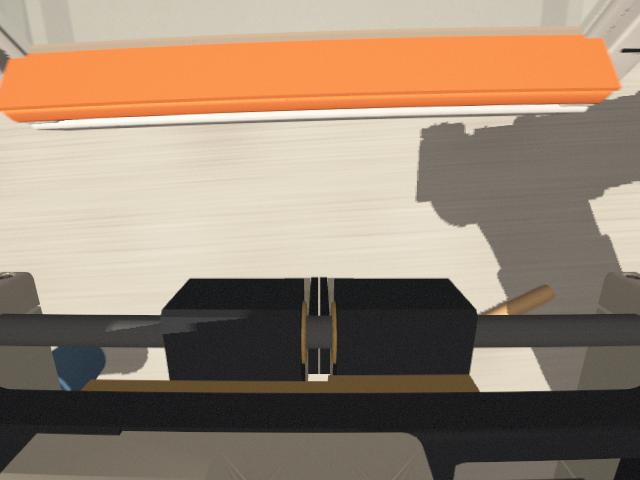

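View pics/side1.png

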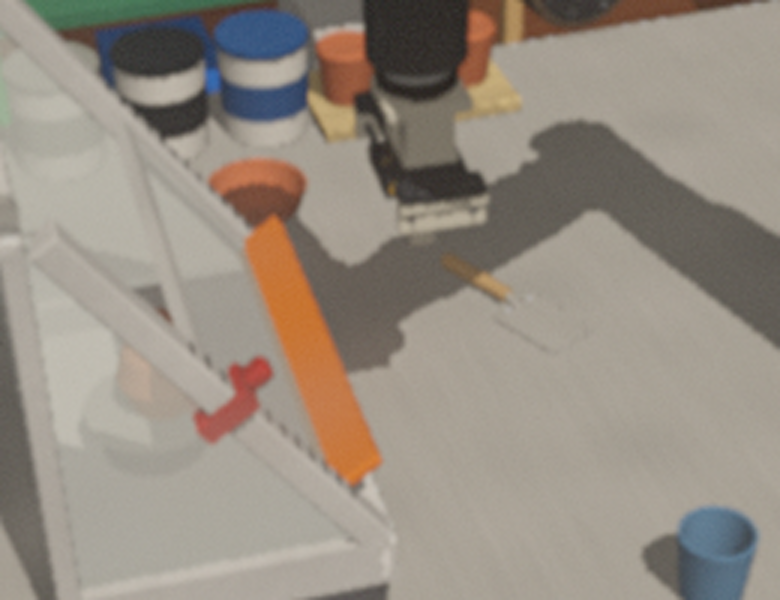

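Wrist view: the lip spans columns 5–615, about 2° off the tool's yaw (its left end is nearer), and the way to it is clear. In the side view the clip is at crop pixel (235,400) and the fingers are in front of the lip. Descending and making contact.

Emit:
carry_out:
  commands:
    - [0, 0, -0.8, 0.1]
    - [0, 0, -1.6, 0.2]
    - [0.2, 0, -2.2, 0.3]
    - [0.6, 0, -2.25, 0.3]
    - [1.0, 0, -2.25, 0.3]
    - [1.2, 0, -2.25, 0.3]
    - [1.3, 0, -2.25, 0.3]
    - [1.4, 0, -2.25, 0.3]
    - [1.5, 0, -2.25, 0.3]
    - [1.55, 0, -2.25, 0.3]

```text
t: 6.15
eef_pos: [0.573, -0.1006, 0.1191]
ee_rot: [3.142, 0.001, -0.033]
force: [-6.1, 0.2, 4.6]
width: 0.0002
gripper_force: 2.9
```

Emit:
carry_out:
  commands:
    - [0.12, 0, 0.15, 0]
    - [0.24, 0, 0.31, 0]
    - [0.36, 0, 0.47, 0]
    - [0.47, 0, 0.63, 0]
    - [0.59, 0, 0.79, 0]
    - [0.7, -0.02, 0.95, 0]
    - [0.82, -0.02, 1.11, 0]
    - [0.93, -0.03, 1.27, 0]
    - [1.05, -0.03, 1.43, 0]
    - [1.16, -0.04, 1.59, 0]

```text
t: 7.4
eef_pos: [0.6284, -0.1026, 0.1983]
ee_rot: [-3.142, 0.007, -0.033]
force: [-11.4, 2.2, 3.2]
width: 0.0005
gripper_force: 5.9
```

```bash
cat > m.py <<'E'
from h import *
import sys
t=sys.argv[1]
F={n:arm.grab_frame(n) for n in('wrist','side','top')}
s=F['side']['pixels'][150:300,200:360,::-1]; u=F['top']['pixels'][130:280,240:400,::-1]
cv2.imwrite(f'pics/c{t}.png',np.hstack([cv2.resize(a,(400,375),interpolation=cv2.INTER_CUBIC) for a in(s,u)]))
X={}
for q in('lip_edge','lip_end','clip_mid'):
    R_={}
    for n in F:
        m=arm.mark_of(F[n],q)
        if m: print(q,n,np.round(m[0]['uv'],1).tolist(),round(m[0]['conf'],2),end=' | '); R_[n]=ray(F[n],m[0]['uv'])
    for v in(['side','top'],['wrist','top'],['wrist','side']):
        if all(k in R_ for k in v): x,e=tri([R_[k] for k in v]); print('\n  ',v,np.round(x,4),e[0],end=''); X[q,v[0],v[1]]=x
    print()
n=np.array([.5736,0,.8192])
for k in X:
    if k[0]=='lip_end' and ('clip_mid',)+k[1:] in X: print(k,(X[('clip_mid',)+k[1:]]-X[k])@n)
E
python3 m.py 2
```

```text
lip_edge wrist [313.4, 292.2] 0.69 | lip_edge side [269.8, 188.4] 0.77 | 
   ['wrist', 'side'] [ 0.6401 -0.1022  0.2256] 2.5
lip_end side [273.7, 239.8] 0.57 | 
clip_mid side [262.8, 223.6] 0.58 | clip_mid top [272.4, 183.1] 0.62 | 
   ['side', 'top'] [0.7067 0.1183 0.2798] 2.6
```

View pics/c2.png

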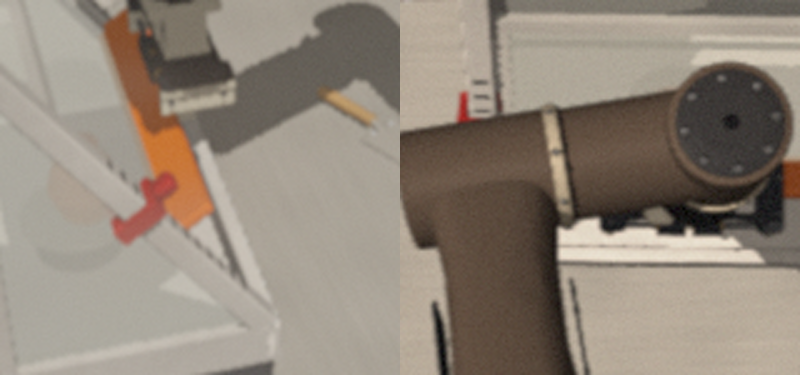

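Side crop: the lip's left end, around (195,215), is still clearly below the clip at (145,208) measured along the rail. The top view is blocked by the arm. The lip has travelled about 105 mm, so about 65 mm is left. I'll push 40 mm, back off, and measure with the wrist and side cameras.

Emit:
carry_out:
  commands:
    - [0.12, 0, 0.17, 0]
    - [0.23, 0, 0.33, 0]
    - [0.35, -0.01, 0.5, 0]
    - [0.46, -0.01, 0.66, 0]
    - [0.46, -0.01, 0.66, 0]
    - [0.2, 0, 0.66, 0]
    - [-0.6, 0, 0.7, 0]
    - [-1.4, 0.4, 1.2, 0]
    - [-1.7, 1.2, 1.9, 0]
    - [-1.9, 2.0, 2.6, 0]

```text
t: 9.25
eef_pos: [0.5356, -0.0019, 0.3304]
ee_rot: [-3.141, -0.002, -0.033]
force: [1.5, 0.0, -0.1]
width: 0.0009
gripper_force: 0.0
```

```bash
sed -i "s/^X={}/cv2.imwrite(f'pics\/w{t}.png',F['wrist']['pixels'][...,::-1]); X={}/" m.py; python3 m.py 3
```

```text
lip_edge wrist [475.2, 38.6] 0.93 | lip_edge side [260.7, 182.1] 0.89 | lip_edge top [352.4, 198.5] 0.68 | 
   ['side', 'top'] [ 0.6626 -0.0969  0.256 ] 0.6
   ['wrist', 'top'] [ 0.6603 -0.0957  0.2676] 0.4
   ['wrist', 'side'] [ 0.6631 -0.1006  0.2542] 0.7
lip_end side [268.1, 230.5] 0.89 | lip_end top [282.9, 189.5] 0.82 | 
   ['side', 'top'] [0.6936 0.0942 0.2382] 1.1
clip_mid side [261.0, 225.3] 0.58 | clip_mid top [275.3, 180.0] 0.49 | 
   ['side', 'top'] [0.7135 0.112  0.2723] 0.7
('lip_end', 'side', 'top') 0.03935856750872477
```

View pics/w3.png

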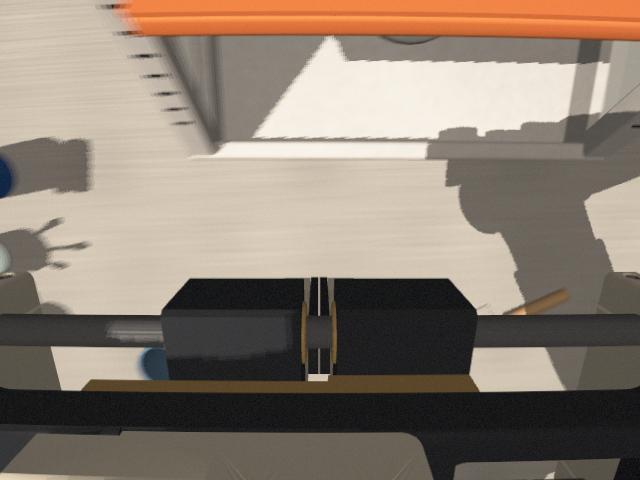

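View pics/c3.png

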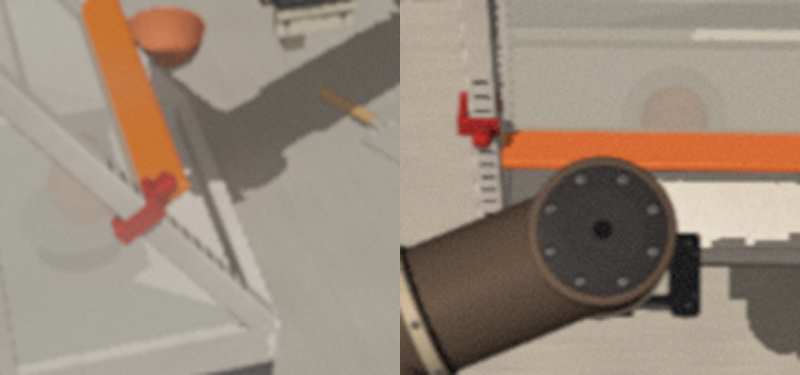

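Top crop: the lip's upper face ends just below the clip block at (480,125). In the wrist view the clip is just out of frame. The estimate is about 35 mm remaining, so I'll move the wrist camera to see both parts.

Emit:
carry_out:
  commands:
    - [0.2, 0.2, 0.8, 0]
    - [0.4, 0.4, 1.5, 0]
    - [0.7, 0.7, 2.0, 0]
    - [1.0, 1.0, 2.0, 0]
    - [1.3, 1.2, 2.0, 0]
    - [1.3, 1.2, 2.0, 0]
    - [1.3, 1.2, 2.0, 0]
    - [1.3, 1.2, 2.0, 0]
    - [1.3, 1.2, 2.0, 0]
    - [1.3, 1.2, 2.0, 0]

```text
t: 11.1
eef_pos: [0.6014, 0.0573, 0.4289]
ee_rot: [-3.141, -0.0, -0.033]
force: [-0.1, -0.1, 0.7]
width: 0.0005
gripper_force: 0.0
```

```bash
python3 m.py 4
```

```text
lip_edge wrist [478.7, 101.6] 0.74 | lip_edge side [260.4, 180.2] 0.59 | lip_edge top [351.0, 199.2] 0.67 | 
   ['side', 'top'] [ 0.6615 -0.0931  0.2639] 2.9
   ['wrist', 'top'] [ 0.6868 -0.1026  0.2053] 18.1
   ['wrist', 'side'] [ 0.6841 -0.0683  0.2878] 14.9
lip_end side [266.9, 230.6] 0.7 | 
clip_mid wrist [240.7, 92.5] 0.66 | clip_mid side [412.1, 384.9] 0.69 | clip_mid top [344.6, 187.8] 0.72 | 
   ['side', 'top'] [ 0.5627  0.1041 -0.1815] 298.1
   ['wrist', 'top'] [ 0.6043 -0.0199  0.8824] 41.4
   ['wrist', 'side'] [ 0.5821  0.297  -0.1105] 201.3
```

View pics/w4.png

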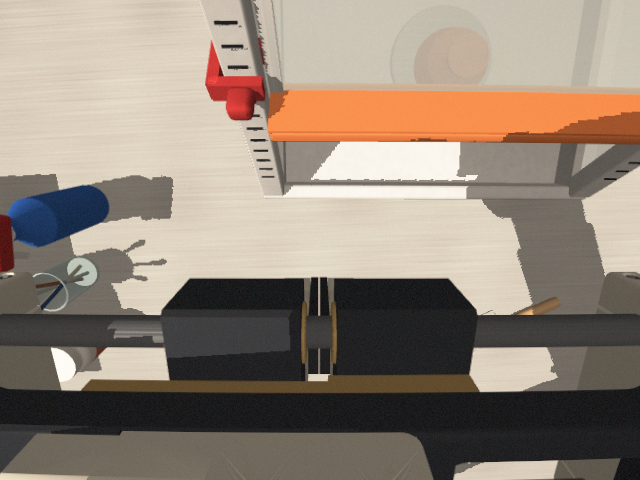

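Run:
```python
from h import *
F={n:arm.grab_frame(n) for n in('wrist','side','top')}
n=np.array([.5736,0,.8192]);m=np.array([.8192,0,-.5736])
P={'clip':dict(wrist=(240.7,92.5),side=(262.4,225.4),top=(274.1,181.7)),'lip_end':dict(wrist=(269.5,114),side=(267.5,230.5),top=(282.9,189.5))}
for k,d in P.items():
    for v in(['side','top'],['wrist','top'],['wrist','side'],['wrist','side','top']):
        x,e=tri([ray(F[c],d[c]) for c in v]); print(k,v,np.round(x,4),e,'n',round(x@n,4),'m',round(x@m,4))
```

```text
clip ['side', 'top'] [0.7097 0.1149 0.273 ] [np.float64(0.3), np.float64(0.3)] n 0.6308 m 0.4248
clip ['wrist', 'top'] [0.7111 0.1164 0.2715] [np.float64(1.8), np.float64(1.8)] n 0.6303 m 0.4269
clip ['wrist', 'side'] [0.7113 0.1171 0.275 ] [np.float64(0.8), np.float64(0.8)] n 0.6333 m 0.4249
clip ['wrist', 'side', 'top'] [0.7105 0.116  0.2741] [np.float64(1.9), np.float64(0.3), np.float64(1.7)] n 0.6321 m 0.4249
lip_end ['side', 'top'] [0.6943 0.094  0.2381] [np.float64(0.4), np.float64(0.4)] n 0.5933 m 0.4322
lip_end ['wrist', 'top'] [0.6952 0.0961 0.2416] [np.float64(2.8), np.float64(2.8)] n 0.5966 m 0.4309
lip_end ['wrist', 'side'] [0.6956 0.0988 0.2419] [np.float64(0.7), np.float64(0.7)] n 0.5972 m 0.4311
lip_end ['wrist', 'side', 'top'] [0.695  0.0964 0.2401] [np.float64(2.8), np.float64(0.6), np.float64(2.8)] n 0.5953 m 0.4317
```

Wrist view: the clip is at (240,92) and the lip end at (270,114). All three cameras agree that 36 mm remains. Going back under the lip.

Emit:
carry_out:
  commands:
    - [-0.5, -0.6, -0.5, 0]
    - [-1.0, -1.2, -1.2, 0]
    - [-1.0, -1.8, -2.0, 0]
    - [-1.0, -2.4, -2.8, 0]
    - [-1.0, -3.1, -3.5, 0]
    - [-0.9, -3.1, -3.9, 0]
    - [-0.3, -3.1, -3.9, 0]
    - [0.3, -3.1, -3.9, 0]
    - [0.6, -3.1, -3.9, 0]
    - [0.8, -3.1, -3.9, 0]

```text
t: 13.1
eef_pos: [0.6419, -0.0975, 0.2332]
ee_rot: [3.142, 0.001, -0.033]
force: [-0.4, 0.1, 0.3]
width: 0.0005
gripper_force: 0.0
```

Emit:
carry_out:
  commands:
    - [0.1, 0, 0, 0]
    - [0.16, 0, 0, 0]
    - [0.2, 0, 0.04, 0]
    - [0.25, 0, 0.11, 0]
    - [0.3, 0, 0.18, 0]
    - [0.35, 0, 0.25, 0]
    - [0.4, 0, 0.32, 0]
    - [0.45, 0, 0.39, 0]
    - [0.49, 0, 0.45, 0]
    - [0.49, 0, 0.45, 0]

```text
t: 14.35
eef_pos: [0.6658, -0.0979, 0.2567]
ee_rot: [3.141, 0.0, -0.033]
force: [-5.4, -0.6, 2.8]
width: 0.0005
gripper_force: 2.6
```

```bash
python3 m.py 5
```

```text
lip_edge wrist [326.5, 288.2] 0.59 | lip_edge side [255.0, 175.0] 0.77 | 
   ['wrist', 'side'] [ 0.6773 -0.1028  0.2776] 1.3
lip_end side [257.7, 225.2] 0.61 | 
clip_mid side [261.9, 223.0] 0.55 |
```

Emit:
carry_out:
  commands:
    - [0.05, 0, 0.06, 0]
    - [0.09, 0, 0.13, 0]
    - [0.09, 0, 0.13, 0]
    - [-0.3, 0, 0.13, 0]
    - [-1.1, 0, 0.2, 0]
    - [-1.8, 0.6, 0.9, 0]
    - [-2.0, 1.2, 1.7, 0]
    - [-1.9, 1.8, 2.5, 0]
    - [-1.7, 2.4, 3.2, 0]
    - [-1.4, 2.9, 3.45, 0]

```text
t: 16.2
eef_pos: [0.5976, 0.0489, 0.4327]
ee_rot: [-3.139, -0.008, -0.032]
force: [0.7, -0.6, -0.3]
width: 0.0005
gripper_force: 0.0
```

Emit:
carry_out:
  commands:
    - [0.1, 0.1, 0, 0]
    - [0.1, 0.2, 0, 0]
    - [0.1, 0.2, 0, 0]
    - [0.1, 0.2, 0, 0]
    - [0.1, 0.2, 0, 0]
    - [0.1, 0.2, 0, 0]
    - [0.1, 0.2, 0, 0]
    - [0.1, 0.2, 0, 0]
    - [0.1, 0.2, 0, 0]
    - [0.1, 0.2, 0, 0]

```text
t: 17.45
eef_pos: [0.6011, 0.0575, 0.4285]
ee_rot: [3.142, 0.0, -0.032]
force: [-0.2, -0.4, 0.2]
width: 0.0003
gripper_force: 0.0
```

```bash
python3 m.py 6
```

```text
lip_edge wrist [507.1, 124.1] 0.81 | lip_edge side [253.2, 176.5] 0.57 | lip_edge top [353.8, 190.9] 0.62 | 
   ['side', 'top'] [ 0.6805 -0.0998  0.2758] 1.5
   ['wrist', 'top'] [ 0.6786 -0.0991  0.2853] 1.6
   ['wrist', 'side'] [ 0.6804 -0.1069  0.2717] 0.2
lip_end wrist [264.3, 87.5] 0.74 | lip_end side [257.3, 221.8] 0.62 | 
   ['wrist', 'side'] [0.7166 0.0971 0.2729] 1.7
clip_mid wrist [240.9, 92.2] 0.58 | clip_mid side [262.6, 224.1] 0.61 | clip_mid top [167.9, 317.5] 0.28 | 
   ['side', 'top'] [0.5548 0.3209 0.4386] 193.3
   ['wrist', 'top'] [ 0.4839 -0.2913  2.4118] 23.1
   ['wrist', 'side'] [0.7105 0.1163 0.2783] 1.0
('lip_end', 'wrist', 'side') 0.000843128778207381
```

View pics/w6.png

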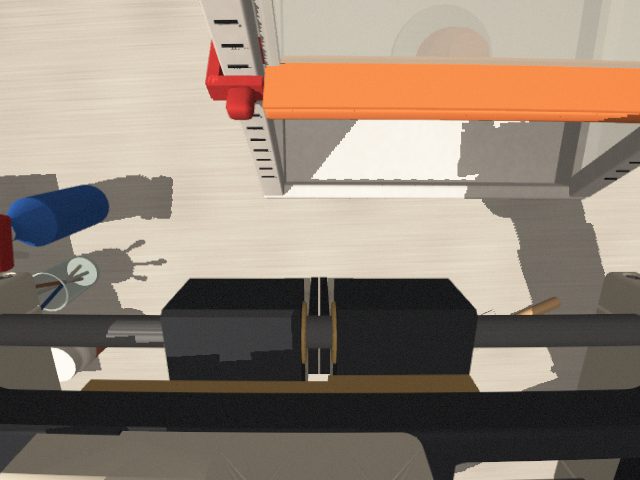

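View pics/c6.png

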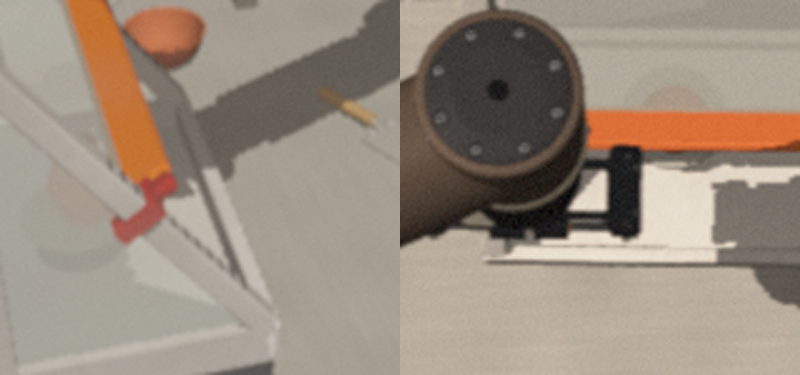

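Run:
```python
from h import *
F={n:arm.grab_frame(n) for n in('wrist','side')}
n=np.array([.5736,-.02,.8192])
def proj(f,p):
    K=np.array([[f['fx'],0,f['cx']],[0,f['fy'],f['cy']],[0,0,1.]]);Rm=rot(f['orientation']).T
    return cv2.projectPoints(np.array([p]),cv2.Rodrigues(Rm)[0],-Rm@np.array(f['eye']),K,np.array([f['k1'],0,0,0.]))[0][0,0]
p=np.array([.6952,.0966,.2405])
for s in(0,.02,.025,.03,.035,.04,.045):
    print(s,*[np.round(proj(F[c],p+s*n),1) for c in F])
# orange lip edge rows at column 300-330 old vs new wrist image; side displacement of orange
for t in('4','6'):
    w=cv2.imread(f'pics/w{t}.png'); h=cv2.cvtColor(w,cv2.COLOR_BGR2HSV)
    k=cv2.inRange(h,(7,130,120),(18,255,255))
    print(t,[(c,np.flatnonzero(k[:170,c])[[0,-1]].tolist()) for c in(280,300,330)])
```

```text
0 [271.9 114.6] [267.2 230.4]
0.02 [269.2  99.8] [262.3 226. ]
0.025 [268.4  95.9] [261.  224.9]
0.03 [267.7  91.8] [259.8 223.8]
0.035 [266.9  87.6] [258.5 222.6]
0.04 [266.1  83.2] [257.3 221.5]
0.045 [265.2  78.7] [256.  220.4]
4 [(280, [93, 140]), (300, [90, 140]), (330, [90, 140])]
6 [(280, [64, 118]), (300, [63, 118]), (330, [63, 118])]
```

Side crop: the lip end meets the clip at about (155,185). In the wrist view the lip's end (264,90) sits beside the clip (241,92). By three measurements the lip is level to within about 4 mm. The hand is clear, so I'm handing in.

```bash
python3 -c "
from station import arm
print(arm.job_done())"
```

```text
the job is handed in; nothing more can be done
None
```

I pushed the window up until its lip was level with the red clip, within about 4 mm by the cameras. I then took the hand clear and handed the job in; no verdict came back.

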